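# Assemble the leaning desk lamp and turn it up

### The job

Put the cordless desk lamp together: push the long aluminium stem, open end first, fully home onto the slanted spigot of the oak base, then push the white shade fully home onto the stem's neck. When the lamp is together, slide its dimmer all the way to the outer end, away from the stem, and leave the lamp standing by itself; leave the other things on the desk where they are.

Things in the scene. Friction and masses are not known exactly. Their poses are not given: they have to be found in the camera images.
- lamp_base: Oak lamp base, a fixed slab 130 x 290 x 30 mm (x, y, z) that cannot move. Origin: centre of its underside; x and y lie along its short and long sides, z up. The slanted spigot stands near its +y end, the dimmer near its -y end. Position and yaw (about +-0.3) vary.
- spigot: Aluminium spigot fixed to the base. Origin: centre of the flat shoulder (top face of a boss 38 mm in diameter), 55 mm above the desk, at x 0, y +95 mm of the base. Its z axis is the spigot's axis: it leans 25 degrees from vertical toward the base's -x, roughly toward the robot. The pin on the shoulder is 19 mm in diameter and 58 mm long, its last 8 mm tapering to 11 mm.
- stem: The longer of two aluminium tubes, loose, upright on the desk, 0.16 kg. Origin: centre of its open lower mouth; z along its axis to the neck. Body 30 mm in diameter, 120 mm long; then a neck 14 mm in diameter and 35 mm long, its last 7 mm tapering to 8 mm. Bore from the mouth: 21 mm in diameter, 64 mm deep, so the mouth rests on the spigot's shoulder. Let go, it stays, drooping up to 3 degrees.
- stem_shoulder (a point): Point on the stem's axis 120 mm above its mouth: the shoulder from which the neck rises, where the shade's collar comes to rest. Axes as the stem's.
- shade: White lamp shade, loose, rim down on the desk, 0.14 kg. An open cone, 110 mm in diameter at the rim, narrows to 44 mm at 47 mm up; from there a collar 33 mm in diameter goes on up, solid from 83 to 112 mm and 34 mm in diameter there, the best grip. Origin: centre of the rim; z up through the collar. A socket 16.4 mm in diameter opens downward inside the cone, 45 mm above the rim, 38 mm deep.
- shade_socket (a point): Centre of the socket's mouth, 45 mm above the rim on the shade's axis. Axes as the shade's.
- dimmer (a joint): Dimmer slide on the base: 0 is the end nearest the stem, 0.060 (m) the outer end (toward the base's -y), full light. Starts between 0 and 0.015. It slides with about 1.5 N of friction and stays where it is left.
- dimmer_top (a point): Centre of the top face of the dimmer's black grip: 28 mm wide across the slide (the base's x), 20 mm along it, standing 40 mm above its flat 40 mm wide track; its top is 84 mm above the desk. Its frame is turned half round from the base's: its +y is the way the dimmer opens.
- spare_tube: Bystander: short plain aluminium tube, 30 mm in diameter, 60 mm tall, upright. Origin: centre of its underside.
- tape_roll: Bystander: grey tape roll lying flat, 72 mm in diameter, 19 mm tall. Origin: centre of its underside.
- stapler: Bystander: black stapler, 130 x 36 x 58 mm, long along its x. Origin: centre of its underside.
- mouse: Bystander: grey computer mouse, 100 x 58 x 32 mm, long along its x. Origin: centre of its underside.
- mug: Bystander: white mug, 80 mm in diameter, 95 mm tall, handle at its +y. Origin: centre of its underside.
- pen_pot: Bystander: square oak pen pot, 75 x 75 x 100 mm, with pens up to 150 mm tall. Origin: centre of its underside.
Things that resemble listed ones, but are neither listed nor needed, are in the scene too. Leave any pink look-alike of the shade alone.

How it is judged:
By the outcome, as a careful person would: the job done as asked, in the order asked, and still so for the second after the job is handed in, with the robot touching nothing.
It also fails if it takes over 72 s, if anything falls off the work surface, if the arm or the gripper's body presses on something with over 40 N, if the wrist force passes 120 N, or if a joint passes its speed limit or range.

### The arm

A 6-joint arm with a two-finger parallel gripper is mounted at the origin on the work surface. World frame = base frame: x ahead of the robot, y to its left, z up, the work surface at z = 0. Lengths are in mm, angles in rad, forces in N, time in s.
With the tool pointing down it reaches from about 350 to 725 mm from the base axis. Payload 4.3 kg.
Tool frame: the origin (TCP) lies midway between the tips of the shut fingers; the grasp point (between the pads) lies 19 mm behind it; z points along the fingers, y is the line along which they close (so a half turn about z gives the same grasp; the last joint's range is limited). The gripper opens to 85 mm and grips with 20 to 120 N. Pads are 22 mm wide; open, the fingers measure 114 mm over their backs; the gripper's body (76 mm by 85 mm) begins 54 mm behind the grasp point. The pads swing forward as they close: fully open they stand 13 mm farther back than shut.
Start: joints at [1.197, 0.377, 0.081, 1.274, 0, 1.46], TCP at [149.937, 555.145, 231.329] pointing down, gripper open.
Joint ranges: [-2.72, 2.72], [-0.84, 1.66], [-1.02, 1.22], [-1.77, 2.12], [-1.37, 1.28], [-3.14, 3.14]. Speed limits (rad/s): [2.57, 2.57, 3.14, 3.14, 3.14, 3.14].

### API

Orientations are given as a 3x3 rotation matrix whose columns are the frame's x, y, z axes.
In Python, from cell import telemetry, optics, job gives the robot as it stands.
- The arm moves only by the tool jog_arm, never from a script. Its argument "rows" is a list of rows, each a list of 5 numbers: the shift along the tool's x, y, z in cm, then the turn about the tool's z in rad, then the opening, from 0 (shut) to 1 (fully open). In form: [[tx, ty, tz, twist, fingers], ...]. A call has 1 to 20 rows; each row shifts and turns the commanded pose from where the row before left it, along the tool's axes as they then stand; what a row does not reach is not made up. A row lasts 1/8 s, in which the tool goes at most 62.5 mm and 10.7 degrees, less where a joint would pass 70% of its speed; a pose out of reach is approached as far as the arm can. A call with a gripper value outside its range is refused whole. The fingers move at their own pace and stop on an object; "force" is the grip in N (left out, the last holds). Time passes only in rows, so rows that do not move let the fingers close. It gives the time, the measured TCP pose, the force, the opening and the grip force at its end, in the units of the state.
- telemetry.sense(): the state, without advancing time (a new reading comes with each control period).
- optics.read_camera(name): name is "side" or "top" or "wrist"; returns (picture, depth): 384x512x3 uint8, red, green, blue; 384x512 float32, mm along the optical axis (not along the pixel's ray), 0 where there is no reading.
- optics.calibration(name): a dict with "fovy" (degrees; the focal length in pixels is half the picture's height over the tangent of half this angle, whatever the lens; pixels are square), "cx", "cy" (the principal point, pixels), "D" ([k1, k2, p1, p2, k3] as OpenCV has them; the pictures are not rectified), "rvec" (rotation vector, rad) and "tvec" (3), from world to camera coordinates, as OpenCV has them; the wrist camera has in their place "hand_eye" (4x4, takes a point from camera to tool coordinates, whose origin is the TCP and whose axes are the flange's). Camera axes: x right, y down, z forward; pixel columns grow to the right and rows downward; lengths in mm; the calibration is good to about 2 mm. A picture is of the moment at which its call begins: read the wrist's pose just before it. calibration takes no time and is no camera call.
- job.finish_job(): hands the job in; it is judged then, once.
Trained networks look in the newest picture that a camera, given by its name, has taken for a name from the list of things; names that differ only in an ending like _2 or _b are one class to them, and where a whole thing is asked for, a point or a joint stands for the part that bears it (a point fixed in the world has none). Each returns a list of dicts, best first, with "conf" (0 to 1); they miss things now and then, are a little off and sometimes report something else, mostly with a low value. They report only what shows in the picture. A call takes as long as a camera call. They do not tell look-alikes from the thing itself.
- optics.cut_out(label, camera): "pixels" (384x512 bool, what is visible of it) and "extent" ([centre column, centre row, width, height] in pixels, round what is visible of it).
The state is a dict: "time": time; "joint_positions": joint angles; "qd": joint speeds; "joint_torque": joint torques, N m; "ee_pos": TCP position; "tool_rot": TCP orientation; "ft_force": force on the tool from outside, world axes, zero at the start; "ft_torque": the same for the moment, N m; "gripper_width": finger opening in mm; "grasp_force": force on a finger pad.
Only numpy, scipy, OpenCV 4.12 (cv2) and the standard library are available. Lean on these libraries where they do the work, as an engineer would, in place of code of your own. Each camera call takes 0.05 s, during which the arm holds its last target. There are 200 camera calls.

## Working session

There is one attempt and no reset: what is moved stays moved. The work goes in short steps, Python scripts to look and compute and a tool call to move; the robot and the scene stay as the last step left them, time stands still between calls to the robot, and variables do not carry over. Pictures are saved under pics/ and viewed, at most 10 in all, crops included, and the job is handed in when it is done.

Besides the shell and the picture viewer there is one more tool, called as name(argument=value, ...) on one line, values as JSON. jog_arm: Moves the arm, as the interface text tells. Its arguments: {"type":"object","properties":{"rows":{"type":"array"},"force":{"type":"number"}},"required":["rows"]}

```bash
mkdir -p pics; cat > h.py <<'E'
import numpy as np, cv2
from cell import telemetry, optics, job
def K(c):
    f=192/np.tan(np.radians(c['fovy'])/2)
    return np.array([[f,0,c['cx']],[0,f,c['cy']],[0,0,1.]])
def pose(name,s=None):
    """camera->world R,t"""
    c=optics.calibration(name)
    if 'hand_eye' in c:
        s=s or telemetry.sense()
        T=np.eye(4);T[:3,:3]=np.array(s['tool_rot']).reshape(3,3);T[:3,3]=s['ee_pos']
        M=T@np.array(c['hand_eye']); return c,M[:3,:3],M[:3,3]
    R=cv2.Rodrigues(np.array(c['rvec'],float))[0]; return c,R.T,-R.T@np.array(c['tvec'],float).ravel()
def cloud(name,depth,P):
    """world xyz (384x512x3); nan where none"""
    c,R,t=P
    uv=np.stack(np.meshgrid(np.arange(512.),np.arange(384.)),-1).reshape(-1,1,2)
    n=cv2.undistortPoints(uv,K(c),np.array(c['D'],float)).reshape(-1,2)
    d=depth.reshape(-1,1).astype(float); d[d<=0]=np.nan
    X=np.hstack([n*d,d])@R.T+t
    return X.reshape(384,512,3)
def look(name):
    P=pose(name); im,d=optics.read_camera(name); return im,cloud(name,d,P)
def save(fn,im): cv2.imwrite('pics/'+fn,im[:,:,::-1])
E
cat > a.py <<'E'
from h import *
s=telemetry.sense(); print(s['time'],s['ee_pos'],np.round(s['tool_rot'],3).tolist(),s['ft_force'])
out=[]
for n in ('top','side'):
    im,X=look(n); np.save(n+'X.npy',X); np.save(n+'I.npy',im); out.append(im)
    print(n,'cam at',np.round(pose(n)[2]))
    for l in ('lamp_base','stem','shade','dimmer','spigot','spare_tube','tape_roll','stapler','mouse','mug','pen_pot'):
        for r in optics.cut_out(l,n):
            p=X[r['pixels']]; p=p[~np.isnan(p[:,0])]
            print(l,round(r['conf'],2),np.round(r['extent']),np.round(np.percentile(p,[2,50,98],axis=0)).tolist() if len(p) else None)
im=np.vstack(out); save('a.png',cv2.resize(im,(400,600)) if 0 else im[:, :])
cv2.imwrite('pics/a.png',cv2.resize(np.hstack(out),(800,300))[:,:,::-1])
E
python3 a.py
```

```text
0.0 [149.67452808 554.48617383 230.35728777] [[-0.965, 0.261, -0.001], [0.261, 0.965, -0.002], [0.0, -0.002, -1.0]] [ 0.08105545  0.50148724 -0.03710034]
top cam at [ 260.   44. 1639.]
lamp_base 0.65 [260. 166.  78.  36.] [[563.0, -88.0, 17.0], [620.0, 49.0, 30.0], [688.0, 188.0, 82.0]]
stem 0.47 [165. 202.  29.  34.] [[438.0, 346.0, 2.0], [483.0, 388.0, 31.0], [538.0, 447.0, 114.0]]
shade 0.83 [155. 242.  33.  34.] [[293.0, 364.0, 6.0], [341.0, 405.0, 32.0], [393.0, 462.0, 115.0]]
shade 0.62 [165. 200.  27.  33.] [[439.0, 346.0, 7.0], [482.0, 387.0, 31.0], [537.0, 443.0, 114.0]]
shade 0.55 [126. 191.  26.  30.] [[475.0, 504.0, 2.0], [518.0, 542.0, 30.0], [576.0, 597.0, 113.0]]
dimmer 0.5 [275. 162.   7.  10.] [[612.0, -13.0, 66.0], [623.0, -2.0, 82.0], [638.0, 5.0, 88.0]]
spare_tube 0.64 [166. 154.  16.  39.] [[599.0, 387.0, 4.0], [657.0, 401.0, 49.0], [719.0, 423.0, 59.0]]
spare_tube 0.36 [238. 226.   7.  10.] [[384.0, 98.0, -5.0], [399.0, 113.0, 42.0], [412.0, 128.0, 63.0]]
tape_roll 0.45 [314. 233.  17.  20.] [[348.0, -180.0, 1.0], [381.0, -159.0, 18.0], [412.0, -120.0, 25.0]]
st
[... 1058 characters left out ...]
. 224.  20.  26.] [[602.0, 139.0, 30.0], [625.0, 157.0, 57.0], [657.0, 168.0, 107.0]]
spare_tube 0.74 [306. 229.   7.  18.] [[388.0, 104.0, 4.0], [399.0, 129.0, 39.0], [410.0, 135.0, 60.0]]
tape_roll 0.54 [310. 183.  23.  17.] [[349.0, -180.0, -2.0], [381.0, -138.0, 13.0], [412.0, -110.0, 22.0]]
stapler 0.82 [204. 298.  54.  24.] [[599.0, 385.0, 1.0], [662.0, 417.0, 42.0], [724.0, 432.0, 58.0]]
mouse 0.8 [231. 144.  20.  14.] [[636.0, -424.0, 3.0], [668.0, -366.0, 24.0], [703.0, -338.0, 35.0]]
mug 0.84 [209. 150.  26.  30.] [[691.0, -329.0, 1.0], [741.0, -259.0, 61.0], [781.0, -243.0, 95.0]]
pen_pot 0.87 [180. 254.  31.  65.] [[697.0, 247.0, 3.0], [738.0, 317.0, 73.0], [780.0, 334.0, 148.0]]
```

View pics/a.png

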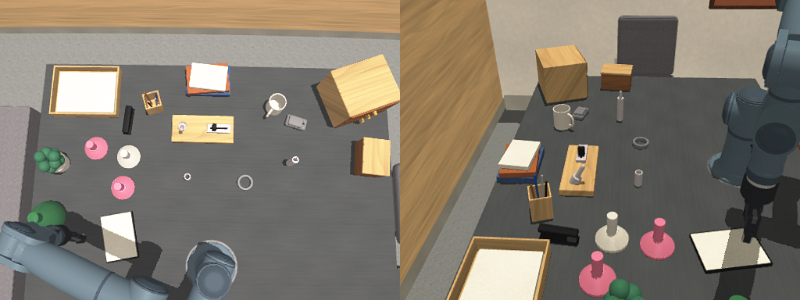

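The white cone is at top picture (165,200) and side picture (272,299). The two pink look-alikes are at top (155,242) and (126,191). Tubes: the tall one with a neck is at side (283,140), and the short plain one, the spare tube, is at (306,229). The white cone and the tall tube fit the description, so I'll check both in an enlarged crop and measure them.

```bash
cat > b.py <<'E'
from h import *
I=np.load('sideI.npy'); T=np.load('topI.npy')
c1=cv2.resize(I[110:350,190:350],(400,600),interpolation=cv2.INTER_CUBIC)
c2=cv2.resize(T[130:250,140:340],(400,240),interpolation=cv2.INTER_CUBIC)
c3=cv2.resize(I[180:250,195:265],(360,360),interpolation=cv2.INTER_CUBIC)
o=np.zeros((600,800,3),np.uint8); o[:,:400]=c1; o[:240,400:]=c2; o[240:,400:760]=c3; save('b.png',o)
for n in ('top','side'):
    X=np.load(n+'X.npy'); x,y,z=X[...,0],X[...,1],X[...,2]
    def box(x0,x1,y0,y1,z0,z1): 
        return X[(x>x0)&(x<x1)&(y>y0)&(y<y1)&(z>z0)&(z<z1)]
    p=box(540,710,-110,220,25,35); r=cv2.minAreaRect(p[:,:2].astype(np.float32)); print(n,'base',len(p),r,np.median(p[:,2]))
    for nm,b in dict(stemtop=(440,510,-380,-320,100,170),stem=(440,510,-380,-320,20,115),shadetop=(440,540,350,460,100,118),shade=(420,550,340,470,5,118),dim=(590,660,-40,40,75,95),spig=(570,670,110,190,60,115)).items():
        p=box(*b); print(nm,len(p),np.round(p.min(0)),np.round(p.max(0)),np.round(np.mean(p,0),1)) if len(p) else print(nm,0)
E
python3 b.py
```

```text
top base 1811 ((626.6048583984375, 49.78742218017578), (289.5120544433594, 130.54539489746094), 89.831298828125) 29.484326625434278
stemtop 76 [ 460. -375.  101.] [ 489. -342.  157.] [ 472.9 -354.2  124.2]
stem 68 [ 460. -375.   21.] [ 487. -342.  115.] [ 470.4 -348.1   73. ]
shadetop 80 [473. 380. 103.] [507. 413. 118.] [489.  395.9 110.7]
shade 735 [422. 341.   5.] [550. 469. 118.] [484.4 391.1  38. ]
dim 46 [612. -13.  75.] [638.   6.  92.] [625.9  -3.6  83.5]
spig 48 [598. 127.  60.] [645. 160. 110.] [618.9 144.5  87.3]
side base 1909 ((627.464599609375, 55.652503967285156), (297.5579528808594, 129.9595489501953), 89.63417053222656) 29.346288075306234
stemtop 86 [ 463. -366.  100.] [ 489. -332.  158.] [ 476.  -349.8  123. ]
stem 174 [ 461. -363.   20.] [ 489. -332.  115.] [ 475.4 -344.9   68.7]
shadetop 146 [473. 383. 100.] [505. 419. 116.] [489.8 402.4 110. ]
shade 1399 [430. 353.   5.] [543. 464. 116.] [489.5 418.5  42.6]
dim 41 [614.  -6.  76.] [640.  14.  87.] [626.4   4.7  82.6]
spig 113 [598. 139.  60.] [645. 166. 110.] [617.  153.6  84.5]
```

View pics/b.png

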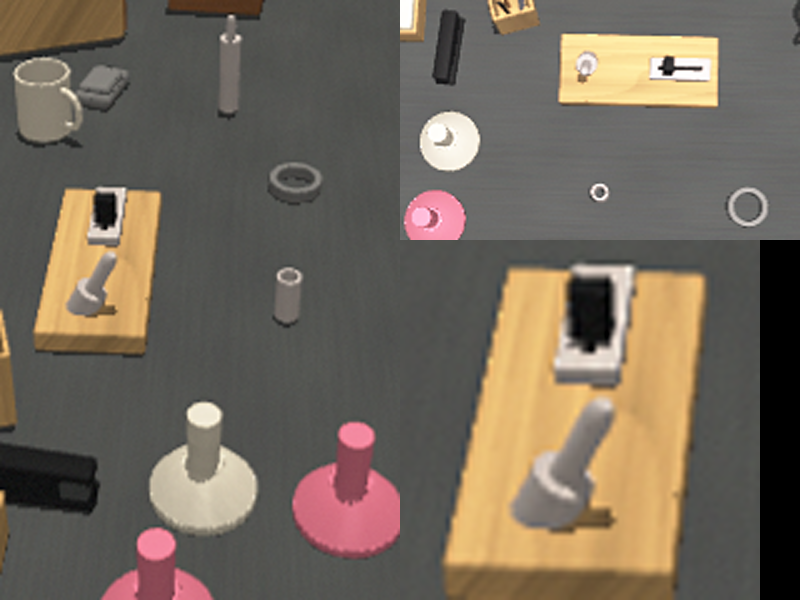

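The crop confirms them: white shade at (204,465), stem with its neck at (230,70), spigot leaning toward the robot at (590,450), and the short tube and pink cones are look-alikes. I'll square the tool to the base and go look at the spigot from above.

jog_arm(rows=[[0, 0, 0, -0.132, 1], [0, 0, 0, -0.132, 1], [-4.12, -1.94, -0.7, 0, 1], [-4.12, -1.94, -0.7, 0, 1], [-4.12, -1.94, -0.7, 0, 1], [-4.12, -1.94, -0.7, 0, 1], [-4.12, -1.94, -0.7, 0, 1], [-4.12, -1.94, -0.7, 0, 1], [-4.12, -1.94, -0.7, 0, 1], [-4.12, -1.94, -0.7, 0, 1], [-1.3, -5, 0, 0, 1], [-1.3, -5, 0, 0, 1], [-1.3, -5, 0, 0, 1], [-1.3, -5, 0, 0, 1], [-1.3, -5, 0, 0, 1], [-1.3, -5, 0, 0, 1], [0, 0, 0, 0, 1]])

```text
time: 3.32
ee_pos: [558.4, 96.8, 287.2]
tool_rot: [[-1.0, 0.005, 0.0], [0.005, 1.0, -0.001], [-0.0, -0.001, -1.0]]
ft_force: [-0.5, 1.1, 0.1]
gripper_width: 85.8
grasp_force: 0.0
```

```bash
cat > c.py <<'E'
from h import *
s=telemetry.sense(); print(s['time'],np.round(s['ee_pos'],1),np.round(s['tool_rot'],3).tolist(),np.round(s['joint_positions'],2))
c=optics.calibration('wrist'); print(np.round(c['hand_eye'],2).tolist(),c['fovy'])
im,X=look('wrist'); save('c.png',im); np.save('wX.npy',X); np.save('wI.npy',im)
x,y,z=X[...,0],X[...,1],X[...,2]
def box(x0,x1,y0,y1,z0,z1): return X[(x>x0)&(x<x1)&(y>y0)&(y<y1)&(z>z0)&(z<z1)]
p=box(540,710,-120,230,24,36); print(len(p),cv2.minAreaRect(p[:,:2].astype(np.float32)),p.min(0),p.max(0),np.median(p[:,2]))
for z0 in range(60,110,8):
    p=box(570,670,110,190,z0,z0+8)
    if len(p): print(z0,len(p),np.round(p.min(0),1),np.round(p.max(0),1),np.round(np.median(p,0),1))
p=box(600,660,-40,40,79,90); print('dim',len(p),p.min(0),p.max(0),p.mean(0)) if len(p) else 0
E
python3 c.py
```

```text
3.325 [558.4  96.8 287.2] [[-1.0, 0.005, 0.0], [0.005, 1.0, -0.001], [-0.0, -0.001, -1.0]] [ 0.06  0.35  0.19  1.41 -0.    0.07]
[[-0.0, -0.95, -0.32, 82.56], [1.0, -0.0, 0.0, 0.75], [-0.0, -0.32, 0.95, -141.43], [0.0, 0.0, 0.0, 1.0]] 59.33074262103254
17802 ((625.03857421875, 53.920196533203125), (290.402587890625, 129.39549255371094), 89.66864013671875) [559.67674733 -91.35248525  24.00332588] [689.73162377 199.33636272  35.99735564] 28.67764753126906
60 60 [619.  134.8  60. ] [643.5 159.9  67.8] [640.8 147.5  61. ]
68 12 [608.7 139.3  69. ] [629.3 148.1  75.3] [622.9 141.   72.1]
76 17 [609.  139.4  76.5] [625.1 144.9  83.9] [617.8 140.4  77.9]
84 14 [606.4 139.2  84.6] [621.7 146.1  91.9] [614.8 140.4  88.5]
92 49 [596.5 139.3  93.4] [618.  158.1 100. ] [599.9 143.9  97.9]
100 200 [596.8 139.9 100. ] [615.  157.7 108. ] [603.6 147.6 104.9]
108 12 [602.9 145.1 108.1] [607.3 153.3 109.3] [605.  149.7 108.4]
dim 391 [611.52961941 -10.38447616  79.15205948] [638.33695776   9.64201473  85.27501992] [6.24395930e+02 3.75438684e-01 8.25736114e+01]
```

View pics/c.png

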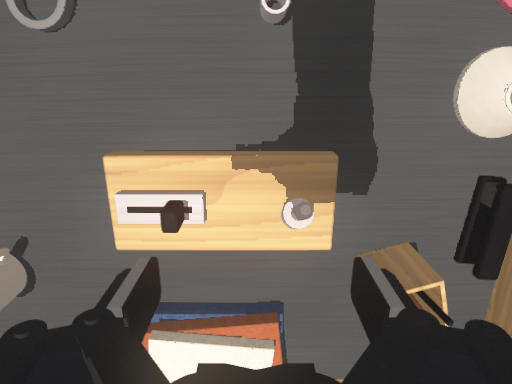

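The picture shows the base, with the pin at (302,212) and the dimmer at (172,215). Base centre is about (625,54) with yaw near 0, and the pin tip is about (601,149,107.6), which agrees with the text. Next I'll look at the stem from above.

jog_arm(rows=[[0.92, -4.96, 0, 0, 1], [0.92, -4.96, 0, 0, 1], [0.92, -4.96, 0, 0, 1], [0.92, -4.96, 0, 0, 1], [0.92, -4.96, 0, 0, 1], [0.92, -4.96, 0, 0, 1], [0.92, -4.96, 0, 0, 1], [0.92, -4.96, 0, 0, 1], [0.92, -4.96, 0, 0, 1], [0, 0, 0, 0, 1]])

```text
time: 4.62
ee_pos: [474.8, -348.3, 286.6]
tool_rot: [[-1.0, 0.003, -0.0], [0.003, 1.0, 0.0], [0.0, 0.0, -1.0]]
ft_force: [0.3, 0.9, 0.0]
gripper_width: 85.3
grasp_force: 0.0
```

```bash
cat > d.py <<'E'
from h import *
s=telemetry.sense(); print(s['time'],np.round(s['ee_pos'],1),np.round(s['tool_rot'],3).tolist())
im,X=look('wrist'); save('d.png',im)
for r in optics.cut_out('stem','wrist'): print(r['conf'],np.round(r['extent']))
x,y,z=X[...,0],X[...,1],X[...,2]
for z0 in range(10,165,10):
    p=X[(x>430)&(x<530)&(y>-400)&(y<-300)&(z>z0)&(z<z0+10)]
    if len(p): print(z0,len(p),np.round(p.min(0),1),np.round(p.max(0),1),np.round(np.median(p,0),1))
E
python3 d.py
```

```text
4.625 [ 474.8 -348.3  286.6] [[-1.0, 0.003, -0.0], [0.003, 1.0, 0.0], [0.0, 0.0, -1.0]]
0.79 [245. 161.  34.  48.]
10 27 [ 459.2 -368.7   10.4] [ 471.6 -341.4   19.3] [ 461.2 -353.7   15. ]
20 29 [ 459.1 -368.2   20.7] [ 470.9 -341.6   29.9] [ 460.7 -353.5   23.9]
30 34 [ 459.  -368.6   30.1] [ 470.1 -341.7   39.8] [ 461.  -355.2   34.9]
40 37 [ 459.2 -368.2   40.8] [ 469.2 -341.8   49.9] [ 461.  -354.4   44.4]
50 36 [ 459.1 -369.    50.1] [ 468.8 -342.    59. ] [ 460.8 -354.3   55.7]
60 36 [ 458.8 -369.3   60.1] [ 468.2 -342.1   69.6] [ 460.4 -353.5   65.8]
70 46 [ 458.8 -370.    70. ] [ 471.8 -341.1   79.9] [ 460.8 -355.    75.2]
80 46 [ 458.8 -368.2   80.1] [ 470.7 -341.4   89.8] [ 460.4 -354.8   85.6]
90 55 [ 458.7 -369.5   90.1] [ 470.3 -341.5   99.9] [ 460.6 -354.5   94.8]
100 58 [ 458.6 -370.   100.2] [ 469.4 -341.7  109.5] [ 460.5 -354.3  105.5]
110 497 [ 458.9 -370.5  110.2] [ 487.8 -341.8  120. ] [ 468.1 -354.2  118.7]
120 57 [ 459.  -367.3  120. ] [ 484.3 -341.9  129.8] [ 468.2 -355.9  122.7]
130 42 [ 466.9 -362.6  130.1] [ 472.1 -349.4  140. ] [ 468.3 -354.8  136.2]
140 96 [ 467.  -362.4  140. ] [ 479.8 -349.3  150. ] [ 469.3 -355.4  147.6]
150 122 [ 468.8 -361.3  150.1] [ 478.6 -351.   155.1] [ 473.2 -356.1  153.1]
```

View pics/d.png

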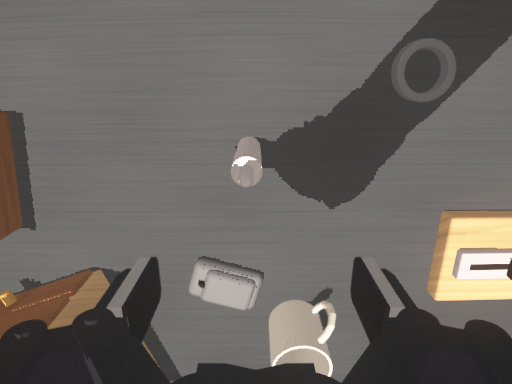

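The stem is at image (247,162): axis about (474,−355.5), shoulder at 120, neck top at 155. I'll grasp it at about 107 mm height, so the palm clears the neck.

jog_arm(rows=[[0.08, -0.74, 0, 0, 1], [0, 0, 4, 0, 1], [0, 0, 4, 0, 1], [0, 0, 4, 0, 1], [0, 0, 4, 0, 1], [0, 0, 3, 0, 1], [0, 0, 0.86, 0, 1], [0, 0, 0, 0, 1], [0, 0, 0, 0, 0], [0, 0, 0, 0, 0], [0, 0, 0, 0, 0], [0, 0, 0, 0, 0], [0, 0, 0, 0, 0], [0, 0, 0, 0, 0]], force=40)

```text
time: 6.48
ee_pos: [474.7, -354.6, 89.6]
tool_rot: [[-1.0, -0.0, 0.001], [-0.0, 1.0, -0.002], [-0.001, -0.002, -1.0]]
ft_force: [-0.5, -0.8, 5.3]
gripper_width: 29.0
grasp_force: 39.5
```

jog_arm(rows=[[0, 0, -2, 0, 0], [0, 0, -4.5, 0, 0], [0, 0, -5, 0, 0], [0, 0, -4, 0, 0], [-1.08, 4.2, 0, 0, 0], [-1.08, 4.2, 0, 0, 0], [-1.08, 4.2, 0, 0, 0], [-1.08, 4.2, 0, 0, 0], [-1.08, 4.2, 0, 0, 0], [-1.08, 4.2, 0, 0, 0], [-1.08, 4.2, 0, 0, 0], [-1.08, 4.2, 0, 0, 0], [-1.08, 4.2, 0, 0, 0], [-1.08, 4.2, 0, 0, 0], [-1.08, 4.2, 0, 0, 0], [-1.08, 4.2, 0, 0, 0], [0, 0, 0, 0, 0], [0, 0, 0, 0, 0]])

```text
time: 8.72
ee_pos: [602.8, 150.0, 242.6]
tool_rot: [[-1.0, -0.001, -0.002], [-0.001, 1.0, -0.001], [0.002, -0.001, -1.0]]
ft_force: [-0.3, -0.6, -1.9]
gripper_width: 28.7
grasp_force: 40.0
```

```bash
cat > e.py <<'E'
from h import *
import sys
# report silhouette of stem/shade in the side & top depth around the given box
s=telemetry.sense(); print(round(s['time'],2),np.round(s['ee_pos'],1),np.round(s['ft_force'],1))
tiles=[]
for n in ('side','top','wrist'):
    im,X=look(n); np.save(n+'X.npy',X)
    c,R,t=pose(n); rv=cv2.Rodrigues(R.T)[0]; tv=-R.T@t
    q=np.array([[600,149,150.]]); u=cv2.projectPoints(q,rv,tv,K(c),np.array(c['D'],float))[0].ravel().astype(int)
    h=45 if n!='wrist' else 130
    x0=np.clip(u[0]-h,0,512-2*h);y0=np.clip(u[1]-h,0,384-2*h)
    tiles.append(cv2.resize(im[y0:y0+2*h,x0:x0+2*h],(266,266),interpolation=cv2.INTER_CUBIC))
    x,y,z=X[...,0],X[...,1],X[...,2]
    if n=='side':
      for z0 in range(100,int(sys.argv[2]),10):
        p=X[(x>530)&(x<660)&(y>125)&(y<185)&(z>z0)&(z<z0+10)]
        if len(p): print(n,z0,len(p),np.round(p.min(0),1),np.round(p.max(0),1),np.round(np.median(p,0),1))
save(sys.argv[1],np.hstack(tiles))
E
python3 e.py e1.png 260
```

```text
8.72 [602.8 150.  242.6] [-0.3 -0.6 -1.9]
side 100 22 [600.7 143.4 100.8] [615.2 157.5 108.2] [606.7 151.8 104.5]
side 110 1 [606.8 146.9 110.7] [606.8 146.9 110.7] [606.8 146.9 110.7]
side 150 21 [590.5 153.4 150.9] [615.5 162.9 159.7] [601.  159.5 156. ]
side 160 28 [590.  152.2 160.4] [615.3 168.9 170. ] [602.1 160.6 165.1]
side 170 31 [589.7 147.5 170. ] [618.7 165.8 179.5] [603.  161.2 175.7]
side 180 34 [589.3 152.3 180. ] [617.5 167.9 189.8] [601.4 159.7 186. ]
side 190 27 [589.5 151.  190.2] [617.1 165.1 199.9] [602.3 162.1 195.2]
side 200 35 [589.3 149.6 200.2] [617.  166.8 209.8] [602.1 160.2 204.8]
side 210 31 [588.6 153.1 210. ] [616.5 167.6 220. ] [604.2 161.5 214.8]
side 220 35 [588.6 148.9 220.3] [615.5 168.7 229.8] [600.9 162.7 225.1]
side 230 29 [588.4 146.4 230.3] [618.9 170.3 239.6] [598.5 161.9 234.5]
side 240 16 [590.  152.5 241.2] [618.1 175.8 249.8] [603.9 171.3 245.3]
side 250 35 [590.1 153.2 250.2] [617.5 181.2 259.3] [598.9 172.6 254.8]
```

View pics/e1.png

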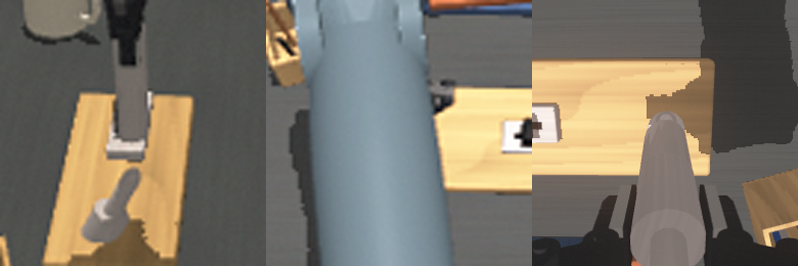

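The stem hangs upright, centred at x≈603 with its mouth at z≈153, and the pin tip is just below it. I'll lower the mouth about 10 mm over the tip.

jog_arm(rows=[[-0.17, -0.05, 0, 0, 0], [0, 0, 2, 0, 0], [0, 0, 1.4, 0, 0], [0, 0, 0.6, 0, 0], [0, 0, 0.5, 0, 0], [0, 0, 0.5, 0, 0], [0, 0, 0.4, 0, 0], [0, 0, 0, 0, 0]])

```text
time: 9.88
ee_pos: [605.5, 149.7, 189.6]
tool_rot: [[-1.0, -0.0, 0.0], [-0.0, 1.0, -0.0], [-0.0, -0.0, -1.0]]
ft_force: [0.8, 0.1, -1.8]
gripper_width: 28.7
grasp_force: 40.1
```

jog_arm(rows=[[0, 0, 0, 0, 0], [0.44, 0, 0.06, 0, 0], [0.44, 0, 0.08, 0, 0], [0.44, 0, 0.1, 0, 0], [0.44, 0, 0.13, 0, 0], [0, 0, 0, 0, 0]], force=20)

```text
time: 10.62
ee_pos: [587.3, 149.5, 186.4]
tool_rot: [[-1.0, -0.0, 0.0], [-0.0, 1.0, -0.0], [-0.0, -0.0, -1.0]]
ft_force: [1.5, -3.2, 1.9]
gripper_width: 28.9
grasp_force: 40.0
```

```bash
python3 e.py e2.png 250
```

```text
10.62 [587.3 149.5 186.4] [ 1.5 -3.2  1.9]
side 100 27 [591.5 156.  100.9] [617.1 165.5 109.7] [605.8 161.3 105.3]
side 110 27 [589.7 146.  110. ] [617.5 166.2 119.6] [602.2 160.3 114.2]
side 120 31 [588.6 151.3 120.3] [617.2 166.7 130. ] [602.2 160.4 124. ]
side 130 31 [585.2 149.9 130.6] [614.1 167.4 139.9] [601.7 161.5 135.2]
side 140 28 [585.2 150.6 140.5] [613.7 167.6 149.9] [598.6 162.1 144.8]
side 150 31 [582.1 153.9 150.2] [610.2 167.4 159.9] [595.4 161.7 154.6]
side 160 31 [581.2 148.1 160.8] [610.5 166.1 169.7] [595.1 161.8 165.5]
side 170 29 [581.4 155.  170.2] [606.3 168.3 179.6] [594.6 162.2 176.5]
side 180 16 [588.4 148.2 180.5] [606.9 171.1 189.1] [601.5 161.4 186. ]
side 190 27 [575.6 154.5 190.1] [606.  180.9 199.7] [585.3 171.5 195.1]
side 200 30 [575.  154.2 200.1] [602.9 180.2 209.2] [585.7 173.3 205.2]
side 210 34 [573.1 130.7 210.6] [598.6 182.4 219.7] [582.8 174.1 214.4]
side 220 2 [576.6 135.6 221.3] [589.2 180.  221.9] [582.9 157.8 221.6]
side 230 2 [575.5 176.2 232.6] [575.8 178.4 237.4] [575.7 177.3 235. ]
side 240 4 [575.4 173.8 240.1] [575.7 178.7 247.1] [575.5 177.2 245. ]
```

The stem is tilting as planned, about 9° so far. Continuing along the arc.

jog_arm(rows=[[0.44, 0, 0.15, 0, 0], [0.44, 0, 0.17, 0, 0], [0.44, 0, 0.2, 0, 0], [0.44, 0, 0.22, 0, 0], [0.44, 0, 0.24, 0, 0], [0, 0, 0, 0, 0]], force=20)

```text
time: 11.52
ee_pos: [564.7, 149.7, 175.7]
tool_rot: [[-1.0, -0.0, -0.002], [-0.0, 1.0, -0.0], [0.002, -0.0, -1.0]]
ft_force: [1.1, -2.4, 2.2]
gripper_width: 28.7
grasp_force: 40.9
```

```bash
python3 e.py e3.png 230
```

```text
11.53 [564.7 149.7 175.7] [ 1.1 -2.4  2.2]
side 100 28 [589.1 150.5 100.3] [621.1 165.4 109.5] [608.4 159.6 104.8]
side 110 28 [586.  151.9 110.3] [617.8 166.7 120. ] [602.1 161.6 115.5]
side 120 35 [579.8 151.2 120.2] [611.7 168.  129.9] [602.  161.3 125.6]
side 130 33 [576.8 144.6 130.9] [609.  167.4 139.9] [593.4 162.1 135.1]
side 140 31 [573.8 146.2 140.2] [605.2 167.1 149.9] [590.4 160.4 145.5]
side 150 34 [568.  143.7 150. ] [600.1 167.3 159.8] [584.1 161.1 154.4]
side 160 31 [567.7 149.9 160.2] [596.4 165.8 169.4] [586.8 161.9 164.3]
side 170 28 [555.9 151.3 170.2] [593.2 174.4 180. ] [581.1 163.3 175.8]
side 180 34 [555.4 149.6 180.2] [587.4 180.9 189.9] [574.4 170.  185.8]
side 190 32 [551.1 151.9 190.4] [584.2 180.4 200. ] [567.1 172.8 194.4]
side 200 27 [551.  138.4 200.2] [574.  179.4 209.3] [562.7 176.7 203.8]
side 210 2 [553.4 154.7 215.3] [553.4 154.8 218.5] [553.4 154.7 216.9]
side 220 5 [550.5 153.  220.5] [553.4 176.3 226.6] [552.  156.7 221.9]
```

View pics/e3.png

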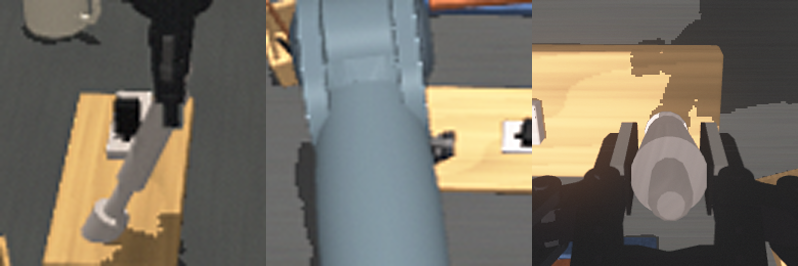

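The stem is now over the pin and nearly aligned: the side tile shows the pin entering the bore at (112,195). Pushing along the spigot axis.

jog_arm(rows=[[-0.16, 0, 0.365, 0, 0], [-0.16, 0, 0.365, 0, 0], [-0.16, 0, 0.365, 0, 0], [-0.16, 0, 0.365, 0, 0], [-0.16, 0, 0.365, 0, 0], [-0.16, 0, 0.365, 0, 0], [-0.16, 0, 0.365, 0, 0], [0, 0, 0, 0, 0]], force=40)

```text
time: 12.68
ee_pos: [577.0, 149.5, 150.0]
tool_rot: [[-1.0, -0.0, -0.0], [-0.0, 1.0, -0.0], [0.0, -0.0, -1.0]]
ft_force: [1.5, -3.3, -3.3]
gripper_width: 28.9
grasp_force: 40.7
```

jog_arm(rows=[[-0.16, 0, 0.365, 0, 0], [-0.16, 0, 0.365, 0, 0], [-0.16, 0, 0.365, 0, 0], [-0.08, 0, 0.18, 0, 0], [0, 0, 0, 0, 0]])

```text
time: 13.3
ee_pos: [582.0, 149.3, 137.9]
tool_rot: [[-1.0, 0.0, -0.001], [0.0, 1.0, -0.001], [0.001, -0.001, -1.0]]
ft_force: [-2.7, -4.7, 4.1]
gripper_width: 28.9
grasp_force: 41.3
```

jog_arm(rows=[[-0.08, 0, 0.18, 0, 0], [-0.08, 0, 0.18, 0, 0], [0, 0, 0, 0, 0]])

```text
time: 13.68
ee_pos: [582.9, 149.2, 135.6]
tool_rot: [[-1.0, -0.0, -0.001], [-0.0, 1.0, -0.001], [0.001, -0.001, -1.0]]
ft_force: [-7.0, -5.2, 12.1]
gripper_width: 29.1
grasp_force: 42.3
```

jog_arm(rows=[[-0.08, 0, 0.2, 0, 0], [-0.06, 0, 0.2, 0, 0], [0, 0, 0, 0, 0]])

```text
time: 14.05
ee_pos: [583.0, 149.3, 135.3]
tool_rot: [[-1.0, -0.0, -0.001], [-0.0, 1.0, -0.001], [0.001, -0.001, -1.0]]
ft_force: [-18.3, -6.9, 34.3]
gripper_width: 29.0
grasp_force: 44.7
```

```bash
python3 e.py e4.png 200; python3 - <<'E'
import cv2,numpy as np
from h import *
X=np.load('sideX.npy');x,y,z=X[...,0],X[...,1],X[...,2]
for z0 in range(32,100,6):
    p=X[(x>560)&(x<690)&(y>120)&(y<190)&(z>z0)&(z<z0+6)]
    if len(p): print(z0,len(p),np.round(p.min(0),1),np.round(p.max(0),1))
E
```

```text
14.05 [583.  149.3 135.3] [-18.3  -6.9  34.3]
side 100 28 [589.1 144.4 100.1] [621.7 166.  109.5] [608.5 161.  104.7]
side 110 35 [585.8 144.9 110.6] [618.4 166.6 119.9] [605.  160.9 115.3]
side 120 27 [585.9 152.2 120. ] [614.3 165.  129. ] [601.8 162.5 125.4]
side 130 27 [575.4 150.  131.1] [611.5 173.2 139.6] [601.7 162.6 135.4]
side 140 36 [572.5 137.6 140.1] [605.  178.1 149.9] [592.2 166.6 145.4]
side 150 25 [572.3 161.  150.6] [598.5 181.  160. ] [582.8 173.3 155.7]
side 160 24 [568.3 139.6 160.1] [591.8 181.  168.3] [577.3 174.9 162.4]
side 170 2 [570.8 151.1 175.1] [571.7 174.8 178.8] [571.3 163.  177. ]
side 180 4 [568.  149.9 180.8] [571.6 178.  187.9] [570.9 164.9 181.9]
side 190 10 [564.7 148.  190.1] [571.4 178.8 199.2] [568.  165.9 192.5]
32 68 [571.3 122.1  32. ] [689.6 189.2  38. ]
38 22 [617.  151.6  38.1] [652.2 170.   43.1]
44 28 [612.1 145.3  44.2] [653.  171.9  50. ]
50 25 [613.9 149.7  50.1] [649.7 168.   55.9]
56 28 [610.9 141.1  56.4] [646.  163.8  61.8]
62 21 [607.6 138.7  62.1] [643.  167.1  67.5]
68 19 [604.7 152.8  68.2] [633.2 166.2  73.9]
74 20 [604.  150.7  74.2] [633.6 168.2  80. ]
80 19 [598.6 151.3  80.5] [630.6 164.6  85.9]
86 14 [600.5 151.   86.1] [627.  167.3  91.9]
92 19 [595.1 153.5  92.2] [626.9 166.5  97.7]
98 18 [592.1 147.   98. ] [624.2 166.  103.6]
```

View pics/e4.png

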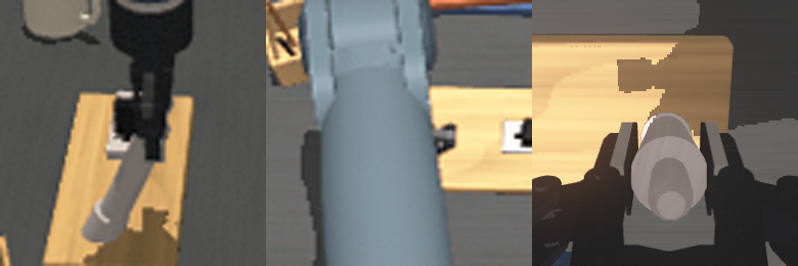

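The stem is seated on the shoulder: the motion stopped dead at about 38 N, and the side tile shows no pin left visible. Releasing, rising, and moving over the white shade.

jog_arm(rows=[[0.1, 0, -0.3, 0, 0.2], [0, 0, 0, 0, 1], [0, 0, 0, 0, 1], [0, 0, 0, 0, 1], [0, 0, 0, 0, 1], [0, 0, -2, 0, 1], [0, 0, -4, 0, 1], [0, 0, -5, 0, 1], [0, 0, -4.5, 0, 1], [1.9, 5, 0, 0, 1], [1.9, 5, 0, 0, 1], [1.9, 5, 0, 0, 1], [1.9, 5, 0, 0, 1], [1.9, 5, 0, 0, 1], [0, 0, 0, 0, 1]])

```text
time: 16.08
ee_pos: [487.5, 403.1, 287.6]
tool_rot: [[-1.0, -0.006, -0.001], [-0.006, 1.0, 0.001], [0.001, 0.001, -1.0]]
ft_force: [0.4, -0.5, -0.4]
gripper_width: 85.5
grasp_force: 0.0
```

```bash
cat > f.py <<'E'
from h import *
s=telemetry.sense(); print(s['time'],np.round(s['ee_pos'],1))
def sl(n,X,b,zs,dz):
    x,y,z=X[...,0],X[...,1],X[...,2]
    for z0 in zs:
        p=X[(x>b[0])&(x<b[1])&(y>b[2])&(y<b[3])&(z>z0)&(z<z0+dz)]
        if len(p): print(n,z0,len(p),np.round(p.min(0),1),np.round(p.max(0),1),np.round(np.median(p,0),1))
im,X=look('wrist'); save('f.png',im)
for r in optics.cut_out('shade','wrist'): print(r['conf'],np.round(r['extent']))
sl('w shade',X,(420,560,330,470),(20,50,60,70,80,90,100,108),8)
sl('w neck',X,(520,680,120,180),range(60,200,10),10)
for n in ('side','top'):
    im,X=look(n); sl(n+' neck',X,(520,680,120,180),range(60,200,10),10)
E
python3 f.py
```

```text
16.075 [487.5 403.1 287.6]
0.66 [268.  37.  94.  73.]
0.64 [375. 178.  90.  87.]
0.63 [252. 148.  85.  86.]
w shade 20 961 [441.3 352.1  20. ] [535.  447.1  28. ] [471.6 399.2  23.8]
w shade 50 29 [472.3 384.6  50.2] [485.2 415.3  57.8] [474.1 397.2  53.9]
w shade 60 36 [472.2 384.   60.2] [484.6 415.1  67.9] [474.2 400.1  64.7]
w shade 70 33 [472.  384.5  70.1] [482.5 412.5  77.7] [473.9 398.6  73.7]
w shade 80 31 [471.4 384.1  80.4] [481.9 414.4  88. ] [473.4 400.8  85.1]
w shade 90 43 [471.2 383.6  90.1] [485.4 416.1  97.9] [472.9 398.9  93.7]
w shade 100 53 [471.5 384.1 100. ] [484.7 415.9 107.9] [473.5 399.  103.4]
w shade 108 906 [472.  383.3 108.2] [504.7 415.8 112.6] [487.8 399.1 110.7]
w neck 60 148 [602.8 142.3  60. ] [643.3 164.9  69.9] [619.9 160.8  64.1]
w neck 70 122 [598.3 149.8  70. ] [631.3 164.   79.9] [613.2 161.3  75.2]
w neck 80 125 [593.1 144.8  80. ] [627.3 164.2  89.9] [607.9 160.9  85.1]
w neck 90 148 [589.5 149.2  90. ] [623.1 164.8  99.7] [603.9 161.4  94.7]
w neck 100 153 [582.2 151.  100. ] [618.  164.4 109.9] [600.4 161.6 105.1]
w neck 110 171 [577.6 149
[... 1843 characters left out ...]
.9] [616.  138.8 102.6]
top neck 110 7 [598.3 130.5 110.7] [613.8 152.1 119.3] [612.5 141.4 113.7]
top neck 120 5 [594.6 130.3 120.1] [607.4 154.7 130. ] [606.3 137.3 125.8]
top neck 130 7 [597.4 133.2 130.7] [605.9 157.  139.4] [602.1 146.7 133.3]
top neck 140 4 [592.6 132.4 142.7] [599.9 149.5 147. ] [597.1 137.7 145.6]
top neck 150 23 [561.7 131.1 150.1] [598.1 159.1 159.6] [582.  145.2 156.7]
top neck 160 34 [564.8 131.1 160.6] [592.2 157.9 169.8] [580.9 143.  164.4]
top neck 170 3 [575.1 140.4 174.3] [575.6 147.  176.3] [575.4 143.6 174.7]
top neck 180 8 [558.9 139.2 181.8] [570.6 149.2 189.5] [564.5 144.4 187.4]
top neck 190 7 [558.1 141.9 190.8] [568.5 148.6 197.4] [563.8 145.2 195. ]
```

View pics/f.png

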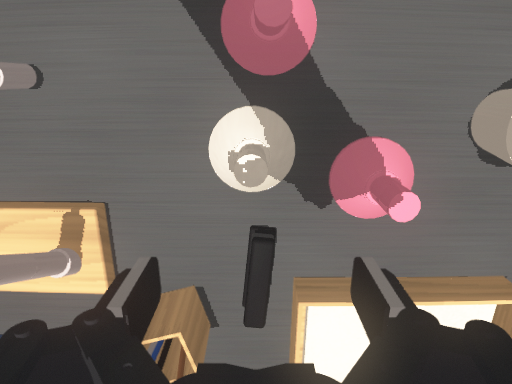

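The white shade is at image (252,148), collar axis about (488,399.6), top at 112. Neck tip is about (562,149,196). Picking up the shade.

jog_arm(rows=[[-0.07, -0.35, 0, 0, 1], [0, 0, 4, 0, 1], [0, 0, 4, 0, 1], [0, 0, 4, 0, 1], [0, 0, 4, 0, 1], [0, 0, 3.5, 0, 1], [0, 0, 1.4, 0, 1], [0, 0, 0, 0, 1], [0, 0, 0, 0, 0], [0, 0, 0, 0, 0], [0, 0, 0, 0, 0], [0, 0, 0, 0, 0], [0, 0, 0, 0, 0], [0, 0, 0, 0, 0]], force=35)

```text
time: 18.02
ee_pos: [490.9, 396.9, 80.4]
tool_rot: [[-1.0, -0.0, 0.002], [-0.0, 1.0, 0.002], [-0.002, 0.002, -1.0]]
ft_force: [-0.0, 1.1, 5.4]
gripper_width: 33.0
grasp_force: 36.8
```

jog_arm(rows=[[0, 0, -2, 0, 0], [0, 0, -4.5, 0, 0], [0, 0, -5, 0, 0], [0, 0, -5, 0, 0], [0, 0, -5, 0, 0], [-0.92, -3.1, 0, 0, 0], [-0.92, -3.1, 0, 0, 0], [-0.92, -3.1, 0, 0, 0], [-0.92, -3.1, 0, 0, 0], [-0.92, -3.1, 0, 0, 0], [-0.92, -3.1, 0, 0, 0], [-0.92, -3.1, 0, 0, 0], [-0.92, -3.1, 0, 0, 0], [0, 0, 0, 0, 0], [0, 0, 0, 0, 0]])

```text
time: 19.9
ee_pos: [563.3, 148.5, 293.7]
tool_rot: [[-1.0, -0.0, -0.002], [-0.0, 1.0, 0.0], [0.002, 0.0, -1.0]]
ft_force: [0.2, -0.8, -0.9]
gripper_width: 33.2
grasp_force: 36.2
```

```bash
cat > g.py <<'E'
from h import *
import sys
s=telemetry.sense(); print(s['time'],np.round(s['ee_pos'],1),np.round(s['ft_force'],1))
lo,hi,st=map(int,sys.argv[1:4])
im,X=look('side'); x,y,z=X[...,0],X[...,1],X[...,2]
for z0 in range(lo,hi,st):
    p=X[(x>470)&(x<680)&(y>80)&(y<220)&(z>z0)&(z<z0+st)]
    if len(p): print(z0,len(p),np.round(p.min(0),1),np.round(p.max(0),1),np.round(np.median(p,0),1))
if len(sys.argv)>4: save(sys.argv[4],cv2.resize(im[130:260,170:300],(600,600),interpolation=cv2.INTER_CUBIC))
E
python3 g.py 150 330 8
```

```text
19.9 [563.3 148.5 293.7] [ 0.2 -0.8 -0.9]
150 36 [562.5 139.8 150. ] [596.7 165.5 157.8] [580.2 158.8 154.7]
158 37 [565.9 137.7 158.2] [593.4 166.9 165.8] [579.  155.8 162.3]
166 24 [565.1 140.4 166. ] [590.3 162.3 174. ] [577.8 153.4 168.6]
174 3 [573.2 150.7 174.6] [576.4 156.7 177.5] [573.3 154.5 175.7]
206 11 [509.6 164.9 211.1] [608.7 203.3 214. ] [529.9 188.8 213.3]
214 100 [507.3 141.3 214.5] [615.8 208.1 222. ] [561.9 197.3 218.4]
222 159 [507.3 133.  222.1] [616.  206.3 229.9] [558.3 192.  226.5]
230 166 [512.3 131.4 230. ] [613.3 204.  238. ] [558.8 187.4 233.6]
238 150 [518.1 133.8 238. ] [605.7 199.7 246. ] [553.5 181.  242. ]
246 156 [526.2 126.7 246. ] [599.5 191.5 254. ] [559.3 173.1 249.5]
254 114 [534.  136.4 254.2] [588.4 182.2 261.8] [562.3 166.7 258.1]
262 45 [542.1 142.9 262.1] [580.  171.1 269.7] [560.  162.2 264.3]
270 31 [547.2 153.4 270.1] [576.5 169.7 277.8] [560.1 163.1 274.7]
278 28 [547.3 153.8 278.3] [576. 166. 286.] [562.5 162.3 282.1]
286 20 [547.2 152.4 286. ] [576.1 172.4 293.8] [558.1 160.8 288.1]
294 24 [547.2 144.7 294.2] [579.4 173.7 301.4] [556.5 163.  297.3]
302 35 [546.9 150.9 303. ] [578.8 181.2 309.9] [558.6 174.2 306.7]
310 28 [547.1 152.4 310.3] [578.5 181.9 317. ] [562.1 170.4 314.2]
318 40 [546.8 133.4 318.3] [574.4 183.6 324.9] [554.7 171.4 322.5]
326 15 [549.1 129.8 326.1] [573.7 183.2 331.6] [560.8 177.2 327.4]
```

The shade hangs level with its axis at x≈561.7, right above the neck tip (561–562). Lowering it over the neck.

jog_arm(rows=[[-0.1, 0.08, 0, 0, 0], [0, 0, 2, 0, 0], [0, 0, 2, 0, 0], [0, 0, 1.2, 0, 0], [0, 0, 0.6, 0, 0], [0, 0, 0.5, 0, 0], [0, 0, 0.4, 0, 0], [0, 0, 0.3, 0, 0], [0, 0, 0, 0, 0]])

```text
time: 21.08
ee_pos: [564.8, 149.0, 224.3]
tool_rot: [[-1.0, -0.0, -0.0], [-0.0, 1.0, 0.0], [0.0, 0.0, -1.0]]
ft_force: [-0.6, -0.1, -0.7]
gripper_width: 33.1
grasp_force: 36.2
```

jog_arm(rows=[[0, 0, 0.3, 0, 0], [0.4, 0, 0.04, 0, 0], [0.4, 0, 0.06, 0, 0], [0.4, 0, 0.09, 0, 0], [0, 0, 0, 0, 0]])

```text
time: 21.7
ee_pos: [555.0, 149.0, 220.7]
tool_rot: [[-1.0, 0.0, 0.006], [0.0, 1.0, 0.0], [-0.006, 0.0, -1.0]]
ft_force: [5.3, -0.8, -1.4]
gripper_width: 32.8
grasp_force: 36.0
```

```bash
python3 g.py 120 290 8 g1.png
```

```text
21.7 [555.  149.  220.7] [ 5.3 -0.8 -1.4]
120 3 [602.1 159.  121.5] [608.  162.1 123.7] [605.1 160.6 122.8]
136 40 [506.4 157.7 136.3] [605.4 204.8 143.8] [538.  194.7 141.9]
144 107 [506.4 130.5 144.2] [614.1 206.8 152. ] [551.1 194.1 148.4]
152 157 [506.6 126.4 152.2] [613.2 206.7 159.8] [559.1 190.6 155.6]
160 157 [512.3 134.  160.1] [609.2 201.4 168. ] [556.9 184.9 164.1]
168 150 [518.2 129.3 168. ] [604.2 195.3 176. ] [557.2 177.7 172.3]
176 136 [526.1 123.4 176. ] [595.2 186.7 184. ] [563.1 170.3 179.9]
184 92 [532.1 135.3 184.1] [584.6 182.3 192. ] [557.9 162.4 187.5]
192 28 [542.5 157.  192.1] [575.5 173.9 199.7] [559.9 162.9 194.6]
200 29 [540.2 146.6 200.1] [570.  166.9 207.7] [552.9 162.7 203.8]
208 26 [539.9 149.8 208.9] [569.9 168.2 215.4] [555.5 162.8 212.3]
216 11 [539.7 149.3 216.4] [569.4 174.2 222.6] [547.  161.1 219.8]
224 25 [539.6 151.9 224. ] [569.7 179.9 231.6] [557.  172.8 227.8]
232 32 [539.7 153.7 232.3] [569.3 182.1 239.9] [553.  174.1 235.6]
240 29 [537.1 128.4 240.4] [565.5 180.5 247.8] [551.4 173.9 245.1]
248 31 [537.  126.3 248.2] [562.  182.5 255.8] [543.9 174.  250.9]
264 12 [542.3 129.2 267. ] [565.8 199.2 271.8] [553.9 195.  269.7]
272 33 [542.7 131.  272.3] [565.5 201.8 279.5] [552.7 194.8 274.7]
280 14 [537.8 135.5 281.5] [564.8 206.7 286.9] [545.5 198.7 284.8]
288 27 [537.6 138.1 288.2] [564.6 208.2 295.8] [549.  204.8 292.7]
```

View pics/g1.png

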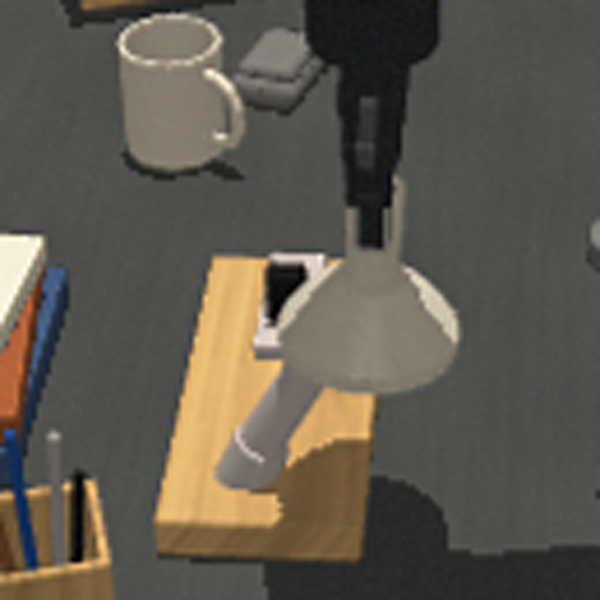

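The shade is over the neck and starting to tilt: collar at image (375,230), a reaction of about 5 N, and the stem still seated. Continuing.

jog_arm(rows=[[0.4, 0, 0.18, 0, 0], [0.4, 0, 0.2, 0, 0], [0.3, 0, 0.2, 0, 0], [0, 0, 0, 0, 0]], force=25)

```text
time: 22.25
ee_pos: [545.1, 149.1, 216.6]
tool_rot: [[-1.0, 0.0, 0.009], [0.0, 1.0, 0.0], [-0.009, 0.0, -1.0]]
ft_force: [4.6, -1.7, 6.7]
gripper_width: 32.9
grasp_force: 37.0
```

```bash
python3 g.py 120 260 8
```

```text
22.25 [545.1 149.1 216.6] [ 4.6 -1.7  6.7]
120 1 [604.8 163.9 120.5] [604.8 163.9 120.5] [604.8 163.9 120.5]
128 13 [514.7 155.5 128.5] [543.4 197.6 135.6] [527.6 185.9 133.9]
136 57 [512.4 139.  136.3] [590.3 206.5 144. ] [535.5 193.4 140.3]
144 115 [515.2 135.2 144. ] [614.  207.1 151.8] [548.7 195.4 148. ]
152 130 [520.4 141.8 152.2] [618.9 207.6 159.9] [563.6 190.6 155.8]
160 159 [520.9 123.4 160.1] [619.  199.9 167.9] [570.9 183.4 164. ]
168 158 [526.3 130.6 168.1] [613.1 197.  176. ] [572.3 175.2 172. ]
176 129 [532.  128.  176.1] [601.6 188.9 184. ] [571.3 169.5 180.3]
184 82 [542.4 141.2 184.1] [592.4 177.5 192. ] [570.8 164.2 187.3]
192 33 [537.4 141.9 192.3] [574.  170.3 200. ] [558.4 163.5 195.5]
200 29 [539.7 151.  200. ] [570.3 170.9 207.7] [553.  162.9 203.2]
208 20 [534.5 148.4 208.2] [567.6 169.6 215.9] [561.1 162.6 211.8]
216 18 [534.2 152.2 216.6] [564.4 176.  223.9] [548.1 169.6 219.3]
224 31 [531.5 149.1 224.1] [564.5 180.4 231.9] [546.9 173.1 227.8]
232 28 [529.  152.6 232.5] [561.1 181.3 239.5] [547.5 172.3 235.7]
240 35 [528.7 140.1 240.3] [554.7 184.  247.8] [538.4 174.5 244.2]
248 10 [535.8 174.4 248.8] [551.3 180.9 252. ] [544.9 178.3 250.2]
256 1 [547.8 192.2 263.5] [547.8 192.2 263.5] [547.8 192.2 263.5]
```

jog_arm(rows=[[0.3, 0, 0.2, 0, 0], [0.15, 0, 0.2, 0, 0], [-0.1, 0, 0.27, 0, 0], [-0.12, 0, 0.27, 0, 0], [0, 0, 0, 0, 0]], force=35)

```text
time: 22.92
ee_pos: [543.3, 149.0, 207.0]
tool_rot: [[-1.0, 0.0, 0.01], [0.0, 1.0, 0.0], [-0.01, 0.0, -1.0]]
ft_force: [6.5, -1.8, 3.7]
gripper_width: 33.0
grasp_force: 37.3
```

```bash
python3 g.py 112 250 8
```

```text
22.925 [543.3 149.  207. ] [ 6.5 -1.8  3.7]
112 3 [530.9 160.4 114. ] [608.3 186.5 119.3] [547.  174.9 117.8]
120 18 [523.3 159.3 120.4] [557.3 197.6 127.8] [535.9 185.8 124.5]
128 49 [523.1 136.4 128. ] [581.5 204.8 135.5] [541.3 192.5 132.1]
136 96 [526.  140.7 136.3] [613.2 207.6 143.9] [554.3 194.3 140.5]
144 116 [529.  143.5 144. ] [628.  206.5 151.9] [568.  192.9 148.9]
152 139 [531.4 119.2 152. ] [625.4 201.9 160. ] [578.9 186.9 156. ]
160 159 [534.7 124.8 160.1] [624.1 192.3 167.9] [585.1 177.4 163.7]
168 146 [539.9 122.4 168.1] [614.9 190.2 176. ] [580.2 169.5 171.8]
176 96 [545.4 132.  176.1] [601.4 181.7 184. ] [580.4 162.4 178.9]
184 42 [540.2 142.2 184. ] [587.4 170.2 191.9] [568.4 161.6 186.4]
192 26 [542.3 153.3 192.1] [570.2 167.7 199.7] [558.5 162.8 195.4]
200 25 [539.  149.8 200. ] [570.4 172.2 207.8] [561.1 161.9 203. ]
208 22 [533.3 152.3 208.7] [567.3 175.7 215.7] [555.5 166.3 212.6]
216 34 [529.3 147.6 216.3] [564.5 181.2 223.9] [546.6 170.9 219.2]
224 34 [526.3 150.5 224.1] [561.7 182.9 231.8] [541.2 171.3 228.6]
232 26 [526.3 134.7 232.5] [552.1 182.3 238.5] [538.3 172.6 235.3]
240 7 [538.2 177.6 240.4] [549.  185.  243.9] [543.6 180.  242. ]
248 5 [530.5 170.4 251.4] [547.7 194.4 255.6] [532.2 192.1 252.6]
```

jog_arm(rows=[[-0.1, 0, 0.28, 0, 0], [-0.12, 0, 0.28, 0, 0], [-0.12, 0, 0.28, 0, 0], [-0.12, 0, 0.28, 0, 0], [0, 0, 0, 0, 0]], force=40)

```text
time: 23.6
ee_pos: [548.2, 149.0, 196.4]
tool_rot: [[-1.0, 0.0, 0.01], [0.0, 1.0, 0.0], [-0.01, 0.0, -1.0]]
ft_force: [5.2, -1.0, 6.7]
gripper_width: 33.0
grasp_force: 39.6
```

jog_arm(rows=[[-0.12, 0, 0.25, 0, 0], [-0.1, 0, 0.2, 0, 0], [0, 0, 0, 0, 0]])

```text
time: 23.98
ee_pos: [548.6, 149.1, 192.4]
tool_rot: [[-1.0, 0.0, 0.008], [0.0, 1.0, 0.0], [-0.008, 0.0, -1.0]]
ft_force: [-0.8, -1.6, 11.9]
gripper_width: 33.0
grasp_force: 40.3
```

jog_arm(rows=[[-0.08, 0, 0.2, 0, 0], [-0.08, 0, 0.2, 0, 0], [0, 0, 0, 0, 0]])

```text
time: 24.35
ee_pos: [548.4, 149.4, 189.3]
tool_rot: [[-1.0, -0.0, 0.005], [-0.0, 1.0, 0.001], [-0.005, 0.001, -1.0]]
ft_force: [-7.8, -1.1, 20.8]
gripper_width: 32.9
grasp_force: 42.4
```

jog_arm(rows=[[-0.06, 0, 0.15, 0, 0], [-0.06, 0, 0.15, 0, 0], [0, 0, 0, 0, 0]], force=60)

```text
time: 24.72
ee_pos: [549.7, 149.5, 189.5]
tool_rot: [[-1.0, -0.001, 0.008], [-0.001, 1.0, 0.001], [-0.008, 0.001, -1.0]]
ft_force: [-14.1, -1.5, 37.4]
gripper_width: 32.8
grasp_force: 58.6
```

```bash
python3 g.py 60 240 8 g2.png
```

```text
24.725 [549.7 149.5 189.5] [-14.1  -1.5  37.4]
60 27 [607.7 145.4  60.7] [643.7 165.3  67.9] [630.1 159.3  63.7]
68 26 [607.  148.5  68.1] [639.3 165.6  75.5] [627.3 159.5  72.3]
76 28 [601.3 146.   76.2] [633.6 165.6  84. ] [618.2 158.8  79.7]
84 19 [606.4 144.   84.2] [629.8 166.8  92. ] [620.9 159.6  88. ]
92 11 [608.4 151.4  92.1] [624.2 166.6  98.2] [617.6 160.7  93.7]
100 8 [543.  161.9 103.3] [566.3 191.  107.9] [555.8 183.4 105.9]
108 26 [540.3 141.9 108.4] [579.3 200.7 115.8] [550.2 179.9 112.6]
116 58 [542.6 145.7 116.3] [604.1 204.9 124. ] [560.5 192.5 120.9]
124 70 [543.3 146.4 124. ] [618.5 206.4 131.8] [571.3 194.4 128.2]
132 98 [545.8 138.5 132.1] [626.8 205.9 140. ] [579.5 192.5 136.5]
140 117 [548.4 143.2 140.1] [642.  204.3 148. ] [592.9 187.9 144.4]
148 147 [551.3 117.4 148.1] [640.6 196.5 156. ] [601.  180.9 152.2]
156 170 [554.6 118.9 156. ] [635.6 191.1 164. ] [600.4 171.4 159.7]
164 116 [556.4 129.4 164.2] [625.  179.3 171.8] [598.  160.9 167.9]
172 46 [551.4 138.5 172.1] [597.  171.3 179.2] [581.7 159.1 174.8]
180 26 [556.  149.2 180.2] [581.9 168.5 187.7] [571.  163.1 183.7]
188 23 [538.9 149.4 188.1] [578.5 175.5 195.8] [567.  163.7 192.2]
196 35 [538.8 147.6 196.2] [573.4 180.9 203.6] [558.1 171.3 199.4]
204 31 [536.7 146.3 204.3] [570.6 182.8 211.7] [554.4 172.2 207.8]
212 42 [531.8 139.8 212.2] [567.5 182.6 219.2] [543.6 171.8 216.3]
220 5 [537.6 145.8 220.2] [554.4 182.4 225.1] [546.5 180.7 222.8]
228 1 [536.1 170.9 233.6] [536.1 170.9 233.6] [536.1 170.9 233.6]
236 24 [537.3 130.4 236.5] [561.1 201.1 243.7] [547.7 195.6 240.5]
```

View pics/g2.png

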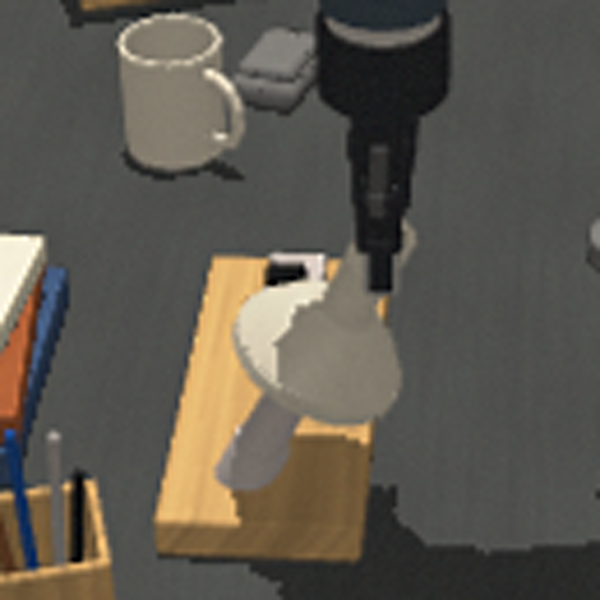

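The push ended in a hard stop at about 40 N. I'll release, rise and check the seating numerically.

jog_arm(rows=[[0.08, 0, -0.3, 0, 0.2], [0, 0, 0, 0, 1], [0, 0, 0, 0, 1], [0, 0, 0, 0, 1], [0, 0, 0, 0, 1], [0, 0, -2, 0, 1], [0, 0, -4, 0, 1], [0, 0, -4, 0, 1], [0.5, 0, -2, 0, 1], [0, 0, 0, 0, 1]])

```text
time: 26.02
ee_pos: [544.2, 149.2, 306.0]
tool_rot: [[-1.0, -0.0, 0.003], [-0.0, 1.0, 0.001], [-0.003, 0.001, -1.0]]
ft_force: [-0.5, -0.3, 0.6]
gripper_width: 85.6
grasp_force: 0.0
```

```bash
cat > k.py <<'E'
from h import *
from scipy.optimize import least_squares
s=telemetry.sense(); print(s['time'],np.round(s['ee_pos'],1))
a0=np.array([-np.sin(np.radians(25)),0,np.cos(np.radians(25))])
def prof(h):  # shade outer radius vs height above rim
    return np.interp(h,[0,47,47.01,83,83.01,112],[55,22,16.5,16.5,17,17])
for n in ('side','wrist','top'):
    im,X=look(n)
    m=np.all(np.isfinite(X),-1)&(X[...,0]>500)&(X[...,0]<670)&(X[...,1]>70)&(X[...,1]<230)&(X[...,2]>92)&(X[...,2]<250)
    P=X[m]
    if len(P)<60: print(n,len(P)); continue
    def res(v):
        a=np.array([-np.sin(v[3]),v[4],np.cos(v[3])]);a/=np.linalg.norm(a)
        d=P-v[:3]; h=d@a; r=np.linalg.norm(d-h[:,None]*a,axis=1)
        # signed distance: side surface or top cap
        e=(r-prof(np.clip(h,0,112)))*np.where((h>0)&(h<47),.82,1)
        top=h-112
        e=np.where(h>106,np.where(abs(top)<abs(e),top,e),e)
        return np.clip(e,-15,15)
    v=least_squares(res,[594,149,123,np.radians(25),0],loss='soft_l1',f_scale=1.5).x
    a=np.array([-np.sin(v[3]),v[4],np.cos(v[3])])
    sock=v[:3]+45*a
    print(n,len(P),'rim',np.round(v[:3],1),'tilt',np.round(np.degrees(v[3:]),1),'sock',np.round(sock,1),'expected',np.round(np.array([626,149,55])+120*a0,1),'axial',round((sock-np.array([626,149,55]))@a0,1),'med',np.median(abs(res(v))))
E
python3 k.py
```

```text
26.025 [544.2 149.2 306. ]
side 1108 rim [590.4 149.3 126.7] tilt [28.3 -1. ] sock [569.1 148.5 166.3] expected [575.3 149.  163.8] axial 124.9 med 1.890926357307059
wrist 9193 rim [586.5 149.2 127.1] tilt [31.7  0.3] sock [562.8 149.4 165.4] expected [575.3 149.  163.8] axial 126.7 med 1.2314275973841162
top 60 rim [593.6 154.5 130. ] tilt [12.  33.5] sock [584.3 180.8 174. ] expected [575.3 149.  163.8] axial 125.5 med 1.0605990690229525
```

```bash
cat > k2.py <<'E'
from h import *
from scipy.optimize import least_squares
s=telemetry.sense(); print(s['time'],np.round(s['ee_pos'],1))
a0=np.array([-np.sin(np.radians(25)),0,np.cos(np.radians(25))]); B=np.array([626,149.,55])
for n in ('wrist','side'):
    im,X=look(n)
    m=np.all(np.isfinite(X),-1)&(X[...,0]>480)&(X[...,0]<680)&(abs(X[...,1]-149)<75)&(X[...,2]>50)&(X[...,2]<260)
    P=X[m]
    def geo(v):
        a=np.array([-np.sin(v[2]),v[3],np.cos(v[2])]);a/=np.linalg.norm(a)
        o=np.array([v[0],v[1],170.]); d=P-o; h=d@a; return a,o,h,np.linalg.norm(d-h[:,None]*a,axis=1)
    # collar axis: crossing z=170 plane at v0,v1
    v=np.array([570,149,np.radians(27),0.])
    for _ in range(6):
        a,o,h,r=geo(v); k=(h>8)&(h<50)&(abs(r-16.7)<4)
        P0=P; P=P[k]
        if len(P)<15: P=P0; break
        v=least_squares(lambda v:geo(v)[3]-16.7,v,loss='soft_l1').x; P=P0
    a,o,h,r=geo(v)
    cap=(r<14)&(h>40)&(h<75); ht=np.median(h[cap]) if cap.sum() else np.nan
    cone=(r>26)&(r<50)&(h>-60)&(h<20); hr=h[cone]+ (r[cone]-22)/33*47-47  # rim height
    q=np.histogram(hr,bins=np.arange(-75,-20,2)); 
    rim_e=np.median(hr[abs(hr-q[1][q[0].argmax()]-1)<4])
    print(n,k.sum(),'tilt',np.degrees(v[2:]).round(1),'cap',cap.sum(),round(ht,1),'rim from cap',round(ht-112,1),'rim from cone',round(rim_e,1),cone.sum())
    for L in (ht-112,rim_e):
        so=o+a*(L+45); print('  socket',so.round(1),'axial',round((so-B)@a0,1),'perp',np.round((so-B)-((so-B)@a0)*a0,1))
E
python3 k2.py
```

```text
26.175 [542.9 148.9 303. ]
wrist 93 tilt [26.7  0.2] cap 1212 55.6 rim from cap -56.4 rim from cone -49.5 5261
  socket [569.1 149.2 159.8] axial 119.0 perp [-6.6  0.2 -3.1]
  socket [566.  149.2 166. ] axial 125.9 perp [-6.8  0.2 -3.2]
side 144 tilt [29.   2.5] cap 48 56.5 rim from cap -55.5 rim from cone -47.5 443
  socket [572.2 146.3 160.8] axial 118.6 perp [-3.6 -2.7 -1.7]
  socket [568.4 146.7 167.8] axial 126.6 perp [-4.1 -2.3 -1.9]
```

The collar's top face puts the socket mouth at 119 mm along the stem axis, against 120 mm nominal, so the shade is home. The cone-based value is skewed: the cone's real profile measured about 6 mm wider back on the desk. Next is the dimmer, gripped along its slide direction.

jog_arm(rows=[[-2.03, -3.7, 0, 0, 1], [-2.03, -3.7, 0, 0, 1], [-2.03, -3.7, 0, 0, 1], [-2.03, -3.7, 0, 0, 1], [0, 0, 0, 0, 1], [0, 0, 5, 0, 1], [0, 0, 5, 0, 1], [0, 0, 5, 0, 1], [0, 0, 5, 0, 1], [0, 0, 3, 0, 1], [0, 0, 1.4, 0, 1], [0, 0, 0, 0, 1]])

```text
time: 27.78
ee_pos: [623.6, 1.7, 59.8]
tool_rot: [[-1.0, -0.001, -0.002], [-0.001, 1.0, 0.0], [0.002, 0.0, -1.0]]
ft_force: [0.1, -0.5, 0.4]
gripper_width: 84.9
grasp_force: 0.0
```

jog_arm(rows=[[0, 0, 0.2, 0, 0], [0, 0, 0, 0, 0], [0, 0, 0, 0, 0], [0, 0, 0, 0, 0], [0, 0, 0, 0, 0], [0, -0.5, 0, 0, 0], [0, -0.7, 0, 0, 0], [0, -0.7, 0, 0, 0], [0, -0.7, 0, 0, 0], [0, -0.7, 0, 0, 0], [0, -0.5, 0, 0, 0], [0, 0, 0, 0, 0]], force=20)

```text
time: 29.28
ee_pos: [624.9, -37.5, 59.3]
tool_rot: [[-1.0, 0.0, 0.001], [0.0, 1.0, -0.0], [-0.001, -0.0, -1.0]]
ft_force: [-1.0, -0.4, 5.7]
gripper_width: 19.6
grasp_force: 25.9
```

jog_arm(rows=[[0, -0.4, 0, 0, 0], [0, -0.3, 0, 0, 0], [0, -0.3, 0, 0, 0], [0, 0, 0, 0, 0]])

```text
time: 29.78
ee_pos: [624.9, -47.1, 59.2]
tool_rot: [[-1.0, 0.0, 0.001], [0.0, 1.0, 0.0], [-0.001, 0.0, -1.0]]
ft_force: [-1.3, 1.2, 5.9]
gripper_width: 19.6
grasp_force: 25.9
```

jog_arm(rows=[[0, -0.3, 0, 0, 0], [0, -0.3, 0, 0, 0], [0, 0, 0, 0, 0]])

```text
time: 30.15
ee_pos: [624.9, -52.6, 59.3]
tool_rot: [[-1.0, -0.0, 0.001], [-0.0, 1.0, 0.001], [-0.001, 0.001, -1.0]]
ft_force: [-1.3, 1.6, 6.1]
gripper_width: 19.3
grasp_force: 26.0
```

jog_arm(rows=[[0, -0.3, 0, 0, 0], [0, -0.2, 0, 0, 0], [0, 0, 0, 0, 0]])

```text
time: 30.52
ee_pos: [624.8, -52.9, 59.2]
tool_rot: [[-1.0, -0.003, 0.001], [-0.003, 1.0, 0.011], [-0.001, 0.011, -1.0]]
ft_force: [-1.5, 13.1, 7.6]
gripper_width: 19.4
grasp_force: 26.2
```

The dimmer hit its outer stop at y≈−53 with a 13 N reaction. Releasing straight up.

jog_arm(rows=[[0, 0, 0, 0, 1], [0, 0, 0, 0, 1], [0, 0, 0, 0, 1], [0, 0, 0, 0, 1], [0, 0, -3, 0, 1], [0, 0, -5, 0, 1], [0, 0, -5, 0, 1], [0, 0, -5, 0, 1], [0, 0, -5, 0, 1], [2, -3, 0, 0, 1], [2, -3, 0, 0, 1], [2, -3, 0, 0, 1], [0, 0, 0, 0, 1]])

```text
time: 32.15
ee_pos: [563.4, -149.9, 288.7]
tool_rot: [[-1.0, 0.003, -0.0], [0.003, 1.0, -0.0], [0.0, -0.0, -1.0]]
ft_force: [0.6, 0.3, -0.3]
gripper_width: 85.5
grasp_force: 0.0
```

```bash
cat > z.py <<'E'
from h import *
a0=np.array([-np.sin(np.radians(25)),0,np.cos(np.radians(25))]); B=np.array([626,149.,55])
for n in ('side','wrist','top'):
    im,X=look(n); x,y,z=X[...,0],X[...,1],X[...,2]
    p=X[(x>595)&(x<655)&(y>-85)&(y<30)&(z>76)&(z<92)]
    if len(p): print(n,'dimmer',len(p),p.min(0).round(1),p.max(0).round(1))
    # cap: highest region of the lamp in axial coordinate
    m=(x>500)&(x<660)&(abs(y-149)<60)&(z>150)&(z<260); q=X[m]
    if len(q): h=(q-B)@a0; print(n,'lamp top axial pct',np.percentile(h,[90,95,98,99.5]).round(1),'(187 expected)',len(q))
    if n=='side':
        for l in ('stem','shade','spare_tube','tape_roll','stapler','mouse','mug','pen_pot'):
            for r in optics.cut_out(l,n)[:3]:
                p=X[r['pixels']]; p=p[~np.isnan(p[:,0])]; print(l,round(r['conf'],2),np.percentile(p,[2,98],axis=0).round().tolist())
E
python3 z.py; python3 k2.py
```

```text
side dimmer 42 [613.3 -61.4  76.4] [640.  -36.4  86.8]
side lamp top axial pct [183.9 185.8 187.  187.8] (187 expected) 682
stem 0.56 [[605.0, 144.0, 52.0], [641.0, 165.0, 96.0]]
shade 0.66 [[300.0, 395.0, 3.0], [394.0, 472.0, 112.0]]
shade 0.65 [[535.0, 118.0, 100.0], [632.0, 203.0, 223.0]]
shade 0.57 [[480.0, 530.0, 5.0], [575.0, 609.0, 113.0]]
spare_tube 0.74 [[535.0, 56.0, 44.0], [634.0, 203.0, 223.0]]
spare_tube 0.68 [[385.0, 104.0, -1.0], [412.0, 136.0, 61.0]]
tape_roll 0.47 [[346.0, -181.0, -3.0], [414.0, -110.0, 22.0]]
stapler 0.59 [[598.0, 393.0, 0.0], [723.0, 431.0, 57.0]]
mug 0.69 [[691.0, -329.0, 3.0], [781.0, -242.0, 96.0]]
pen_pot 0.95 [[697.0, 132.0, -2.0], [790.0, 334.0, 147.0]]
wrist dimmer 430 [611.2 -61.5  76.1] [638.5 -41.3  85.1]
top dimmer 40 [612.5 -62.6  77. ] [640.  -44.5  90.3]
top lamp top axial pct [184.9 187.5 189.4 193. ] (187 expected) 521
32.7 [ 564.8 -147.6  288.4]
wrist 0 tilt [27.  0.] cap 0 nan rim from cap nan rim from cone -49.3 1
  socket [nan nan nan] axial nan perp [nan nan nan]
  socket [572.  149.  166.1] axial 123.6 perp [-1.8  0.  -0.8]
side 142 tilt [27.2  2.3] cap 48 56.0 rim from cap -56.0 rim from cone -44.2 440
  socket [571.5 146.6 160.2] axial 118.4 perp [-4.5 -2.4 -2.1]
  socket [566.1 147.1 170.7] axial 130.2 perp [-4.9 -1.9 -2.3]
```

```bash
python3 -c "
from cell import job
print(job.finish_job())"
```

```text
the job is handed in; nothing more can be done
None
```

The job is handed in at about 33 s of the 72: the stem and white shade measure as fully home, the dimmer is at its outer stop, the lamp stands by itself, and the things I re-checked on the desk had not moved (the mouse was not detected in that last check).

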